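# Load the sediment tubes into the rack in order

### The arm

A 7-joint arm with a two-finger parallel gripper is mounted at the origin on the work surface. World frame = base frame: x ahead of the robot, y to its left, z up, the work surface at z = 0. Lengths are in m, angles in rad, forces in N, time in s.
With the tool pointing down it reaches from about 0.4 to 0.85 m from the base axis. Payload 10.4 kg.
Tool frame: the origin (TCP) lies at the very end of the fingers, on their centre line; the grasp point (between the pads) lies 19 mm behind it; z points along the fingers, y is the line along which they close (so a half turn about z gives the same grasp; the last joint's range is limited). The gripper opens to 85 mm and grips with 20 to 120 N. Pads are 22 mm wide; open, the fingers measure 114 mm over their backs; the gripper's body (76 mm by 85 mm) begins 54 mm behind the grasp point. The pads swing forward as they close: fully open they stand 13 mm farther back than shut.
Start: joints at [1.125, 0.332, -0.065, 1.46, 0.022, 1.35, -0.088], TCP at [0.256, -0.57, 0.231] pointing down, gripper open.
Joint ranges: [-2.6, 2.6], [-0.5, 2.12], [-1.47, 1.34], [0.16, 2.42], [-1.27, 4.41], [0.06, 2.06], [-2.6, 2.6]. Speed limits (rad/s): [2.22, 2.22, 2.79, 2.79, 3.14, 3.14, 3.14].

### API

Orientations are given as a unit quaternion [x, y, z, w].
In Python, from workcell import manip, vision, order gives the robot as it stands. The module is installed in compiled form; this text tells all that it offers.
- The arm moves only by the tool move_arm, never from a script. Its argument "motion" is a list of rows, each a list of 3 entries, a list of its own where there are three numbers: the shift along the tool's x, y, z scaled (see below), then the turn, a rotation vector about the tool's x, y, z scaled (see below), then the opening, from -1 (shut) to 1 (fully open). In form: [[[dx, dy, dz], [wx, wy, wz], hand], ...]. A call has 1 to 12 rows; each row shifts and turns the commanded pose from where the row before left it, along the tool's axes as they then stand; what a row does not reach is not made up. The controller multiplies each number of a shift by 0.75 m and each number of a turn by pi/4 rad. A row lasts 1/10 s, in which the tool goes at most 50 mm and 8.59 degrees, less where a joint would pass 70% of its speed; a pose out of reach is approached as far as the arm can. A call with a number of a shift or a turn outside -1 to 1 is refused whole. A call with a gripper value outside its range is refused whole. The fingers move at their own pace and stop on an object; "newtons" is the grip in N (left out, the last holds). Time passes only in rows, so rows that do not move let the fingers close. It gives the time, the measured TCP pose, the force, the opening and the grip force at its end, in the units of the state.
- manip.get_obs(): the state, without advancing time (a new reading comes with each control period).
- vision.camera(name): name is "side" or "top" or "wrist"; returns a dict with "pixels" (480x640x3 uint8, red, green, blue), "fx", "fy", "cx", "cy" (pixels), "R" (3x3) and "t" (3): a world point X has camera coordinates R X + t. Camera axes: x right, y down, z forward; pixel columns grow to the right and rows downward; lengths in m; the calibration is good to about 2 mm. A picture is of the moment at which its call begins. There is no depth.
- order.hand_in(): hands the job in; it is judged then, once.
The state is a dict: "clock": time; "joint_pos": joint angles; "joint_velocities": joint speeds; "tau": joint torques, N m; "position": TCP position; "ee_rot": TCP orientation; "ft_force": force on the tool from outside, world axes, zero at the start; "torque": the same for the moment, N m; "grip_width": opening from 0.0 (shut) to 1.0 (fully open); "grasp_force": force on a finger pad.
Only numpy, scipy, OpenCV 4.12 (cv2) and the standard library are available. Lean on these libraries where they do the work, as an engineer would, in place of code of your own. Each camera call takes 0.05 s, during which the arm holds its last target. There are 200 camera calls.

### The job

Load the two 29 mm sample tubes standing on the desk into the blue rack, counting its pockets from the end with the raised carrying handle: first the short tube into pocket one, then the tall tube into pocket two. Lower each tube to the pocket floor before letting it go, and leave both standing upright.

Things in the scene. Friction and masses are not known exactly. Their poses are not given: they have to be found in the camera images.
- short_tube: The short tube: clear screw-cap tube with dark sediment and a red cap, standing on its flat base on the desk. Body 29 mm across; cap (grip here) 34 mm across, 22 mm high. 78 mm high overall, cap from 56 to 78 mm above the base. Origin: centre of the base; z up along the tube. The 60 mm wide jar and the amber bottle nearby are not for this job.
- tall_tube: The tall tube: clear screw-cap tube with dark sediment and a red cap, standing on its flat base on the desk. Body 29 mm across; cap (grip here) 34 mm across, 22 mm high. 120 mm high overall, cap from 98 to 120 mm above the base. Origin: centre of the base; z up along the tube.
- rack: Blue open-frame rack, fixed to the desk, at any yaw: four square pockets 50 mm wide, 58 mm apart in one row along its x axis, frame top 36 mm above the desk. A handle loop 66 mm high stands across its +x end, 71 mm beyond pocket one. Pocket four, at the -x end, already holds a slim tube 85 mm high. Origin: underside, middle of the row.
- pocket_1 (a point): Pocket one of the rack, the end pocket beside the handle. The point is the centre of the pocket floor, 5 mm above the desk and 31 mm below the frame top; x along the row towards the handle, y across the row, z up.
- pocket_2 (a point): Pocket two of the rack, second from the handle, next to pocket one. The point is the centre of the pocket floor, 5 mm above the desk and 31 mm below the frame top; x along the row towards the handle, y across the row, z up. Pocket three beyond it is empty.
Not all that is in view belongs to the job. What is shaped like the short_tube but pink or turquoise is not meant.

How it is judged:
By the outcome, as a careful person would: the job done as asked, in the order asked, and still so for the second after the job is handed in, with the robot touching nothing.
It also fails if it takes over 64 s, if anything falls off the work surface, if the arm or the gripper's body presses on something with over 40 N, if the wrist force passes 120 N, or if a joint passes its speed limit or range.

## Working session

There is one attempt and no reset: what is moved stays moved. The work goes in short steps, Python scripts to look and compute and a tool call to move; the robot and the scene stay as the last step left them, time stands still between calls to the robot, and variables do not carry over. Pictures are saved under pics/ and viewed, at most 10 in all, crops included, and the job is handed in when it is done.

Besides the shell and the picture viewer there is one more tool, called after "Call:" as name(argument=value, ...) on one line, values as JSON. move_arm: Moves the arm, as the interface text tells. Its arguments: {"type":"object","properties":{"motion":{"type":"array"},"newtons":{"type":"number"}},"required":["motion"]}

```bash
mkdir -p pics
cat > h.py <<'E'
import numpy as np, cv2, pickle
from workcell import manip, vision, order
def ray(c,u,v,z):
    R=np.array(c["R"]);t=np.array(c["t"]);o=-R.T@t
    d=R.T@np.array([(u-c["cx"])/c["fx"],(v-c["cy"])/c["fy"],1.])
    return o+d*(z-o[2])/d[2]
def proj(c,X):
    p=np.array(c["R"])@np.array(X)+np.array(c["t"]);return c["fx"]*p[0]/p[2]+c["cx"],c["fy"]*p[1]/p[2]+c["cy"]
E
python3 - <<'E'
from h import *
C={n:vision.camera(n) for n in("top","side")}
pickle.dump(C,open("c0.pkl","wb"))
for n in C: cv2.imwrite(f"pics/{n}0.png",C[n]["pixels"][:,:,::-1]); c=C[n];print(n,c["fx"],-np.array(c["R"]).T@np.array(c["t"]),np.array(c["R"])[2])
o=manip.get_obs();print(o)
E
```

```text
top 580.3117645144006 [ 0.46892215 -0.01065615  0.93835911] [ 0.03542611 -0.01885272 -0.99919446]
side 541.3107761366247 [0.25294711 0.55321065 0.7935572 ] [ 0.29042705 -0.56372056 -0.77322135]
{'clock': 0.1, 'joint_pos': array([ 1.125403  ,  0.33278667, -0.06468738,  1.46085012,  0.02160013,
        1.34993766, -0.08850237]), 'joint_velocities': array([-0.00024764, -0.00022173, -0.00237356, -0.00284763,  0.00113927,
       -0.0003246 , -0.00085467]), 'tau': array([ 2.32687242e-03, -6.26747131e+01,  4.99700953e-02, -3.92431033e+01,
        1.65472931e-02,  7.06299194e-03,  6.85346009e-06]), 'position': array([ 0.25629113, -0.56965649,  0.23061266]), 'ee_rot': array([ 9.77738107e-01,  2.09827977e-01, -1.66236619e-04, -6.21378281e-04]), 'ft_force': array([ 0.78098249, -1.31088675,  0.60699787]), 'torque': array([-0.00479057,  0.00980299, -0.03969292]), 'grasp_force': 0.0, 'grip_width': 1.0004871890341083}
```

View pics/top0.png

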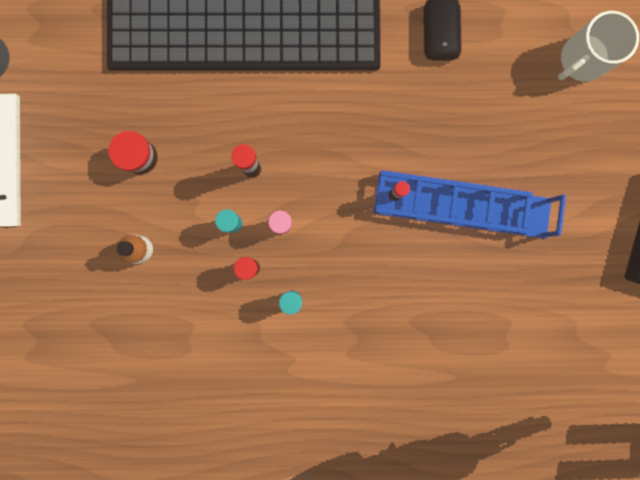

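View pics/side0.png

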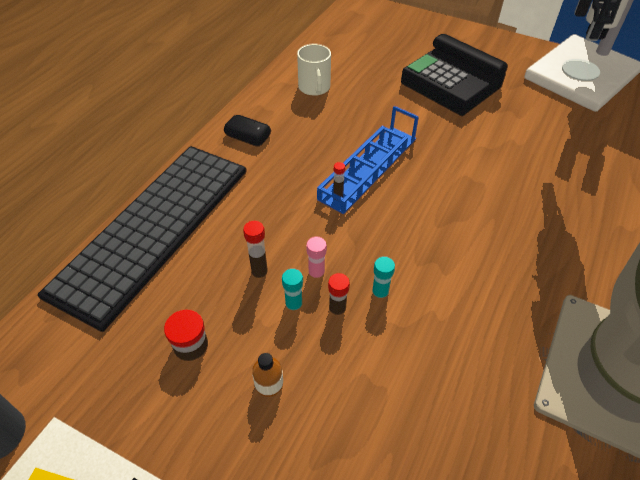

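Top view: the red-capped candidates are the jar (130,151), tall tube (244,157), short tube (246,268) and the slim tube in rack pocket four (402,188). The wrong-colour lookalikes are turquoise at (228,221) and (290,303), and pink at (280,222). In the side view, the short tube is at (339,290) and the tall tube at (256,245). The rack handle is at (556,215) in the top view, so pocket one is near (508,211) and pocket two near (470,207). I choose (246,268) as the short tube and (244,157) as the tall tube.

Run:
```python
from h import *
C=pickle.load(open("c0.pkl","rb"))
def blobs(c):
    h=cv2.cvtColor(c["pixels"],cv2.COLOR_RGB2HSV)
    m=cv2.inRange(h,(0,190,110),(5,255,255))|cv2.inRange(h,(174,190,110),(180,255,255))
    n,l,s,ce=cv2.connectedComponentsWithStats(m)
    return [(ce[i].round(1),s[i].tolist()) for i in range(1,n) if s[i][4]>60]
def tri(a,b):
    A=[];B=[]
    for c,(u,v) in((C["top"],a),(C["side"],b)):
        R=np.array(c["R"]);t=np.array(c["t"])
        for k,w in((0,(u-c["cx"])/c["fx"]),(1,(v-c["cy"])/c["fy"])):
            A.append(R[k]-w*R[2]);B.append(w*t[2]-t[k])
    s=np.linalg.lstsq(np.array(A),np.array(B),rcond=None);return s[0].round(4),s[1]
bt=blobs(C["top"]);bs=blobs(C["side"])
near=lambda b,p:min(b,key=lambda e:np.hypot(*(e[0]-p)))
for nm,p,q,z in(("short",(246,268),(339,285),.075),("tall",(244,157),(255,232),.117),("teal1",(228,221),0,.075),("teal2",(290,303),0,.075),("pink",(280,222),0,.075),("slim",(402,188),(339,168),.085)):
    if q: a,b=near(bt,p),near(bs,q);print(nm,a,b,ray(C["top"],*a[0],z)[:2].round(4),tri(a[0],b[0]))
    else: print(nm,ray(C["top"],*p,z).round(3))
c=C["top"];h=cv2.cvtColor(c["pixels"],cv2.COLOR_RGB2HSV)
m=cv2.inRange(h,(105,150,120),(125,255,255));m[:, :350]=0;m[:,600:]=0
ys,xs=np.nonzero(m);P=np.array([ray(c,x,y,.036)[:2] for x,y in zip(xs,ys) if x<520])
r=cv2.minAreaRect((P*1000).astype(np.float32));print(r)
np.save("P.npy",P)
a=cv2.resize(c["pixels"][160:250,365:575],None,fx=3.6,fy=3.6,interpolation=cv2.INTER_CUBIC)
b=cv2.resize(C["side"]["pixels"][210:330,235:405],None,fx=2.2,fy=2.2,interpolation=cv2.INTER_CUBIC)
out=np.zeros((590,760,3),np.uint8);out[:a.shape[0],:a.shape[1]]=a[:, :760];out[325:325+b.shape[0],:b.shape[1]]=b
cv2.imwrite("pics/crop.png",out[:,:,::-1])
```

```text
short (array([126.5, 147.7]), [110, 132, 35, 37, 518]) (array([338.3, 284.5]), [328, 273, 21, 24, 402]) [0.6365 0.2676] (array([0.5074, 0.2023, 0.2482]), array([0.01842373]))
tall (array([126.5, 147.7]), [110, 132, 35, 37, 518]) (array([253.6, 231.4]), [243, 221, 22, 22, 387]) [0.6283 0.2541] (array([0.5702, 0.1969, 0.2633]), array([0.00199296]))
teal1 [0.526 0.117 0.075]
teal2 [0.404 0.026 0.075]
pink [0.524 0.04  0.075]
slim (array([126.5, 147.7]), [110, 132, 35, 37, 518]) (array([338.9, 167.6]), [334, 162, 11, 12, 105]) [0.6345 0.2644] (array([0.5096, 0.1533, 0.388 ]), array([0.00919097]))
((556.5509033203125, -222.9925994873047), (228.8075714111328, 65.54693603515625), 81.39128875732422)
```

View pics/crop.png

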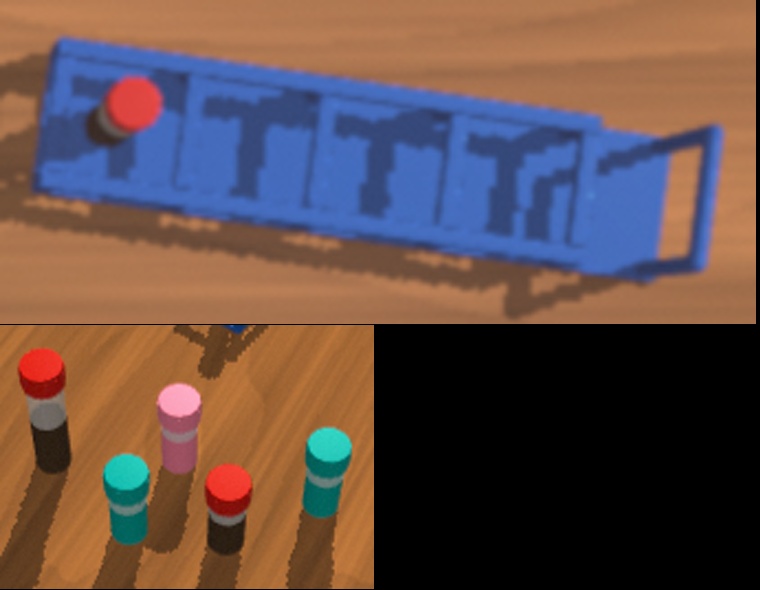

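The crop confirms the choice: the short red tube sits between the two turquoise ones and the pink one. The rack crossbars in the crop are near x=183, 315, 447 and 576, and the frame corners are (58,40) and (35,190).

```bash
cat >> h.py <<'E'
def redmask(c):
    h=cv2.cvtColor(c["pixels"],cv2.COLOR_RGB2HSV)
    return cv2.inRange(h,(0,195,170),(4,255,255))|cv2.inRange(h,(172,150,150),(180,255,255))
def blob(c,p,w=22):
    m=redmask(c);k=np.zeros_like(m);k[p[1]-w:p[1]+w,p[0]-w:p[0]+w]=255;m&=k
    cs,_=cv2.findContours(m,cv2.RETR_EXTERNAL,cv2.CHAIN_APPROX_NONE)
    k=max(cs,key=cv2.contourArea);M=cv2.moments(k);return np.array([M["m10"],M["m01"]])/M["m00"],cv2.boundingRect(k)
E
python3 - <<'E'
from h import *
C=pickle.load(open("c0.pkl","rb"));c=C["top"];s=C["side"]
def tri(a,b):
    A=[];B=[]
    for c,(u,v) in((C["top"],a),(C["side"],b)):
        R=np.array(c["R"]);t=np.array(c["t"])
        for k,w in((0,(u-c["cx"])/c["fx"]),(1,(v-c["cy"])/c["fy"])):
            A.append(R[k]-w*R[2]);B.append(w*t[2]-t[k])
    q=np.linalg.lstsq(np.array(A),np.array(B),rcond=None);return q[0].round(4)
print(c["pixels"][268,246],c["pixels"][157,244])
for nm,p,q,z in(("short",(246,268),(339,285),.073),("tall",(244,157),(255,232),.115)):
    a,b=blob(c,p),blob(s,q);print(nm,a,b,ray(c,*a[0],z)[:2].round(4),tri(a[0],b[0]))
f=lambda x,y,z=.036:ray(c,365+x/3.6,160+y/3.6,z)[:2]
TL,BL,=f(58,40),f(35,190);print("left",TL,BL,np.linalg.norm(TL-BL))
bars=[f(*p) for p in((47,115),(184,133),(317,152),(448,170),(577,190))]
print(np.round(bars,4),[np.linalg.norm(bars[i+1]-bars[i]).round(4) for i in range(4)])
r=cv2.minAreaRect((np.load("P.npy")*1000).astype(np.float32));b=cv2.boxPoints(r);print(b)
# long edge fits
P=np.load("P.npy");
ax=np.array([np.cos(np.radians(81.39+180)),np.sin(np.radians(81.39+180))])
n=np.array([-ax[1],ax[0]]);S=P@ax;T=P@n
E=[[],[]]
for k in np.arange(S.min()+.02,S.max()-.02,.004):
    i=(abs(S-k)<.002);E[0].append((k,T[i].min()));E[1].append((k,T[i].max()))
for e in E:
    e=np.array(e);print(np.polyfit(e[:,0],e[:,1],1))
print("smin,smax",S.min(),S.max(),ax,n, "handle",f(715,195,.066)@ax)
E
```

```text
[222  68  61] [220  66  58]Traceback (most recent call last):
  File "<stdin>", line 12, in <module>
  File "h.py", line 15, in blob
    k=max(cs,key=cv2.contourArea);M=cv2.moments(k);return np.array([M["m10"],M["m01"]])/M["m00"],cv2.boundingRect(k)
ValueError: max() iterable argument is empty
```

```bash
sed -i 's/(0,195,170),(4,255,255)/(0,165,140),(5,255,255)/' h.py
python3 - <<'E'
from h import *
C=pickle.load(open("c0.pkl","rb"));c=C["top"];s=C["side"]
def tri(a,b):
    A=[];B=[]
    for c,(u,v) in((C["top"],a),(C["side"],b)):
        R=np.array(c["R"]);t=np.array(c["t"])
        for k,w in((0,(u-c["cx"])/c["fx"]),(1,(v-c["cy"])/c["fy"])):
            A.append(R[k]-w*R[2]);B.append(w*t[2]-t[k])
    q=np.linalg.lstsq(np.array(A),np.array(B),rcond=None);return q[0].round(4)
for nm,p,q,z in(("short",(246,268),(339,285),.073),("tall",(244,157),(255,232),.115)):
    a,b=blob(c,p),blob(s,q);print(nm,a,b,ray(c,*a[0],z)[:2].round(4),tri(a[0],b[0]))
f=lambda x,y,z=.036:ray(c,365+x/3.6,160+y/3.6,z)[:2]
TL,BL,=f(58,40),f(35,190);print("left",TL,BL,np.linalg.norm(TL-BL))
bars=[f(*p) for p in((47,115),(184,133),(317,152),(448,170),(577,190))]
print(np.round(bars,4),[np.linalg.norm(bars[i+1]-bars[i]).round(4) for i in range(4)])
P=np.load("P.npy");r=cv2.minAreaRect((P*1000).astype(np.float32));b=cv2.boxPoints(r);print(b)
ax=np.array([np.cos(np.radians(81.39+180)),np.sin(np.radians(81.39+180))])
n=np.array([-ax[1],ax[0]]);S=P@ax;T=P@n
E=[[],[]]
for k in np.arange(S.min()+.02,S.max()-.02,.004):
    i=(abs(S-k)<.002);E[0].append((k,T[i].min()));E[1].append((k,T[i].max()))
for e in E:
    e=np.array(e);print(np.polyfit(e[:,0],e[:,1],1))
print("smin,smax",S.min(),S.max(),ax,n, "handle",f(715,195,.066)@ax,[b@ax for b in bars])
E
```

```text
short (array([245.30045776, 268.01539742]), (233, 257, 25, 23)) (array([338.47666667, 281.466     ]), (328, 273, 21, 18)) [0.4562 0.092 ] [0.4574 0.092  0.0774]
tall (array([243.20485703, 155.84998042]), (232, 144, 24, 25)) (array([253.20179372, 228.04185351]), (243, 221, 21, 15)) [0.6164 0.0896] [0.6166 0.0895 0.1198]
left [ 0.6055325  -0.11607666] [ 0.54022621 -0.1053575 ] 0.06618014634061069
[[ 0.5728 -0.1109]
 [ 0.5647 -0.1705]
 [ 0.556  -0.2284]
 [ 0.5478 -0.2856]
 [ 0.5388 -0.342 ]] [np.float64(0.0601), np.float64(0.0586), np.float64(0.0577), np.float64(0.0571)]
[[ 507.02206  -331.20175 ]
 [ 571.8305   -341.01318 ]
 [ 606.0797   -114.78345 ]
 [ 541.2713   -104.972015]]
[-0.00167138  0.5525112 ]
[-0.00138484  0.61607403]
smin,smax 0.022755519633133037 0.2515639476804252 [-0.14970791 -0.98873027] [ 0.98873027 -0.14970791] handle 0.30515475358832106 [np.float64(0.023919444551930555), np.float64(0.08404497187877137), np.float64(0.14261017946964907), np.float64(0.20035280376888276), np.float64(0.2574407728648931)]
```

Call:
move_arm(motion=[[[0, 0, 0], [0, 0, 0.182], 0.3], [[0, 0, 0], [0, 0, 0.182], 0.3], [[0, 0, 0], [0, 0, 0.182], 0.3], [[0, 0, 0], [0, 0, 0.182], 0.3], [[0.031, -0.057, 0], [0, 0, 0], 0.3], [[0.031, -0.057, 0], [0, 0, 0], 0.3], [[0.031, -0.057, 0], [0, 0, 0], 0.3], [[0.031, -0.057, 0], [0, 0, 0], 0.3], [[0.031, -0.057, 0], [0, 0, 0], 0.3], [[0.031, -0.057, 0], [0, 0, 0], 0.3], [[0.031, -0.057, 0], [0, 0, 0], 0.3], [[0.031, -0.057, 0], [0, 0, 0], 0.3]], newtons=40)

```text
clock: 1.3
position: [0.4919, -0.2576, 0.2312]
ee_rot: [0.997, -0.074, -0.0, 0.0]
ft_force: [0.6, -0.9, -0.3]
grip_width: 0.651
grasp_force: 0.0
```

```bash
cat >> h.py <<'E'
from scipy.spatial.transform import Rotation as Ro
def go(X,yawdeg=-98.6):
    o=manip.get_obs();R=Ro.from_quat(o["ee_rot"]).as_matrix();D=R.T@(np.array(X)-o["position"])
    c,s=np.cos(np.radians(yawdeg)),np.sin(np.radians(yawdeg));y=np.array([c,s,0]);z=np.array([0,0,-1.]);T=np.c_[np.cross(y,z),y,z]
    print("clock",round(o["clock"],2),"pos",o["position"].round(4),"units",(D/.75).round(4),"turn",(Ro.from_matrix(R.T@T).as_rotvec()/(np.pi/4)).round(4),"w",round(o["grip_width"],3),"F",np.round(o["ft_force"],1),round(o["grasp_force"],1))
E
python3 -c "
from h import *
go([.457,.092,.231])"
```

```text
clock 1.3 pos [ 0.4919 -0.2576  0.2312] units [-1.152e-01 -4.540e-01  2.000e-04] turn [0.0001 0.0002 0.0013] w 0.651 F [ 0.6 -0.9 -0.3] 0.0
```

Call:
move_arm(motion=[[[-0.0144, -0.0568, 0], [0, 0, 0], 0.3], [[-0.0144, -0.0568, 0], [0, 0, 0], 0.3], [[-0.0144, -0.0568, 0], [0, 0, 0], 0.3], [[-0.0144, -0.0568, 0], [0, 0, 0], 0.3], [[-0.0144, -0.0568, 0], [0, 0, 0], 0.3], [[-0.0144, -0.0568, 0], [0, 0, 0], 0.3], [[-0.0144, -0.0568, 0], [0, 0, 0], 0.3], [[-0.0144, -0.0568, 0], [0, 0, 0], 0.3], [[0, 0, 0.05], [0, 0, 0], 0.3], [[0, 0, 0.05], [0, 0, 0], 0.3], [[0, 0, 0.05], [0, 0, 0], 0.3], [[0, 0, 0], [0, 0, 0], 0.3]])

```text
clock: 2.5
position: [0.453, 0.0898, 0.1147]
ee_rot: [0.997, -0.074, -0.004, 0.001]
ft_force: [-0.6, 0.4, 0.3]
grip_width: 0.655
grasp_force: 0.0
```

```bash
python3 -c "
from h import *
go([.457,.092,.045])
c=vision.camera('wrist');cv2.imwrite('pics/w1.png',c['pixels'][:,:,::-1])
for z in(.078,.056):print(proj(c,[.457,.092,z]))
print(ray(c,320,240,.078))
m=redmask(c);cs,_=cv2.findContours(m,cv2.RETR_EXTERNAL,cv2.CHAIN_APPROX_NONE)
for k in cs:
  if cv2.contourArea(k)>500:
    p,r=cv2.minEnclosingCircle(k);print(p,r,cv2.boundingRect(k),ray(c,*p,.078))
"
```

```text
clock 2.5 pos [0.453  0.0898 0.1147] units [ 0.0055 -0.0039  0.0929] turn [0.0026 0.01   0.002 ] w 0.655 F [-0.6  0.4  0.3] 0.0
(np.float64(322.2755152298652), np.float64(276.7064867260965))
(np.float64(322.9332378305517), np.float64(259.6831085636416))
[0.47468386 0.09028023 0.078     ]
(324.93902587890625, 270.0) 39.5817985534668 (288, 231, 74, 79) [0.46010034 0.09028705 0.078     ]
```

View pics/w1.png

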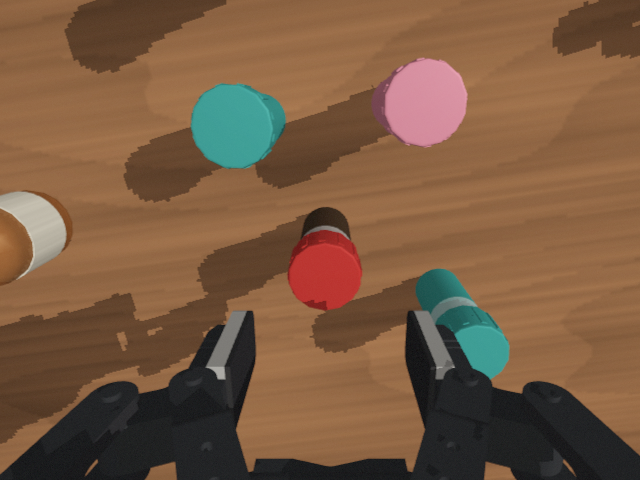

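The wrist view shows the red short cap at (325,273), midway between the fingers, with turquoise caps at (237,125) and (480,345) and pink at (428,102) all clear of the finger paths.

Call:
move_arm(motion=[[[0.007, -0.003, 0], [0.0026, 0.01, 0.002], 0.3], [[0, 0, 0.03], [0, 0, 0], 0.3], [[0, 0, 0.03], [0, 0, 0], 0.3], [[0, 0, 0.03], [0, 0, 0], 0.3], [[0, 0, 0], [0, 0, 0], 0.3], [[0, 0, 0], [0, 0, 0], 0.3]])

```text
clock: 3.15
position: [0.4637, 0.0923, 0.0531]
ee_rot: [0.997, -0.075, 0.005, -0.001]
ft_force: [-0.6, 0.3, -0.3]
grip_width: 0.65
grasp_force: 0.0
```

```bash
python3 -c "
from h import *
go([.458,.091,.045])"
```

```text
clock 3.15 pos [0.4637 0.0923 0.0531] units [-0.0073  0.0028  0.0107] turn [-0.0034 -0.0126 -0.0008] w 0.65 F [-0.6  0.3 -0.3] 0.0
```

Call:
move_arm(motion=[[[-0.007, 0.003, 0.0107], [-0.003, -0.011, -0.001], 0.3], [[0, 0, 0], [0, 0, 0], 0.3], [[0, 0, 0], [0, 0, 0], 0.3], [[0, 0, 0], [0, 0, 0], 0.3]])

```text
clock: 3.55
position: [0.4572, 0.0906, 0.0437]
ee_rot: [0.997, -0.075, -0.0, 0.0]
ft_force: [-1.0, -0.2, 0.4]
grip_width: 0.651
grasp_force: 0.0
```

```bash
python3 -c "
from h import *
go([.458,.091,.045])"
```

```text
clock 3.55 pos [0.4572 0.0906 0.0437] units [ 0.0009 -0.0007 -0.0018] turn [0.0003 0.     0.0003] w 0.651 F [-1.  -0.2  0.4] 0.0
```

Close, then lift.

Call:
move_arm(motion=[[[0, 0, 0], [0, 0, 0], -1], [[0, 0, 0], [0, 0, 0], -1], [[0, 0, 0], [0, 0, 0], -1], [[0, 0, 0], [0, 0, 0], -1], [[0, 0, 0], [0, 0, 0], -1], [[0, 0, 0], [0, 0, 0], -1], [[0, 0, 0], [0, 0, 0], -1], [[0, 0, -0.03], [0, 0, 0], -1], [[0, 0, -0.06], [0, 0, 0], -1], [[0, 0, -0.06], [0, 0, 0], -1], [[0, 0, 0], [0, 0, 0], -1], [[0, 0, 0], [0, 0, 0], -1]], newtons=40)

```text
clock: 4.75
position: [0.4573, 0.0904, 0.1561]
ee_rot: [0.997, -0.075, 0.0, 0.0]
ft_force: [0.1, -0.0, -1.1]
grip_width: 0.391
grasp_force: 39.9
```

```bash
python3 -c "
from h import *
go([.543,-.314,.16])
c=vision.camera('side');cv2.imwrite('pics/s1.png',c['pixels'][100:400,150:550,::-1])"
```

```text
clock 4.75 pos [0.4573 0.0904 0.1561] units [ 0.1936  0.5161 -0.0047] turn [ 0.0006 -0.0009  0.0001] w 0.391 F [ 0.1 -0.  -1.1] 39.9
```

View pics/s1.png

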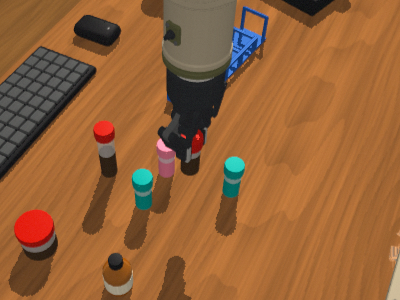

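The short tube is held by its cap (crop pixel 195,140) and lifted upright. The neighbours are undisturbed.

Call:
move_arm(motion=[[[0.0215, 0.0573, 0], [0, 0, 0], -1], [[0.0215, 0.0573, 0], [0, 0, 0], -1], [[0.0215, 0.0573, 0], [0, 0, 0], -1], [[0.0215, 0.0573, 0], [0, 0, 0], -1], [[0.0215, 0.0573, 0], [0, 0, 0], -1], [[0.0215, 0.0573, 0], [0, 0, 0], -1], [[0.0215, 0.0573, 0], [0, 0, 0], -1], [[0.0215, 0.0573, 0], [0, 0, 0], -1], [[0.0215, 0.0573, 0], [0, 0, 0], -1], [[0, 0, 0], [0, 0, 0], -1], [[0, 0, 0], [0, 0, 0], -1], [[0, 0, 0], [0, 0, 0], -1]])

```text
clock: 6.0
position: [0.5425, -0.312, 0.1542]
ee_rot: [0.997, -0.074, -0.002, -0.001]
ft_force: [-0.3, -0.2, -1.0]
grip_width: 0.389
grasp_force: 40.0
```

```bash
python3 -c "
from h import *
go([.543,-.314,.085])
c=vision.camera('wrist');im=c['pixels'].copy()
ax=np.array([-.1499,-.9887]);n=np.array([.9887,-.1499])
for P in((.5431,-.3142),(.5518,-.2568)):
  for a,b in((1,1),(1,-1),(-1,-1),(-1,1)):
    q=np.array(P)+.025*(a*ax+b*n);u,v=proj(c,[*q,.036]);cv2.circle(im,(int(u),int(v)),4,(255,255,0),-1)
cv2.imwrite('pics/w2.png',im[:,:,::-1])"
```

```text
clock 6.0 pos [ 0.5425 -0.312   0.1542] units [0.0014 0.0027 0.0922] turn [-0.0015  0.0039  0.0022] w 0.389 F [-0.3 -0.2 -1. ] 40.0
```

View pics/w2.png

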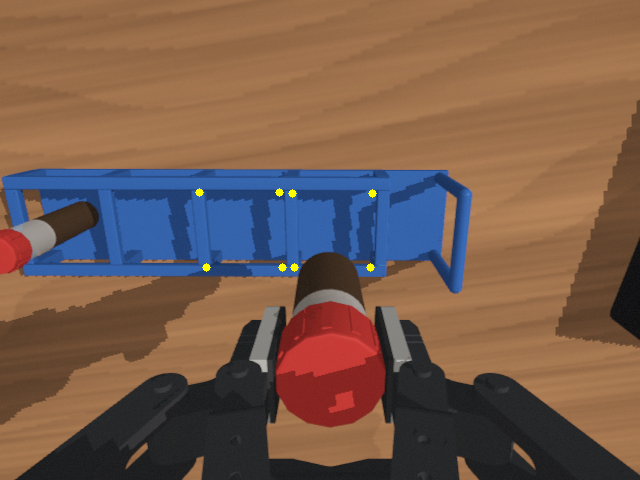

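The wrist view shows pocket one's opening between crossbars at u≈297 and 376, and between rails at v≈190 and 264. That is 2–3 mm from my marks, so I split the difference.

Call:
move_arm(motion=[[[0.002, 0.005, 0.03], [0, 0, 0], -1], [[0, 0, 0.03], [0, 0, 0], -1], [[0, 0, 0], [0, 0, 0], -1], [[0, 0, 0], [0, 0, 0], -1], [[0, 0, 0], [0, 0, 0], -1], [[0, 0, 0], [0, 0, 0], -1]])

```text
clock: 6.65
position: [0.5444, -0.3175, 0.1121]
ee_rot: [0.997, -0.075, 0.0, 0.001]
ft_force: [0.2, -0.3, -1.1]
grip_width: 0.385
grasp_force: 40.0
```

```bash
python3 -c "
from h import *
go([.5435,-.3162,.0487])"
```

```text
clock 6.65 pos [ 0.5444 -0.3175  0.1121] units [-0.0015 -0.0016  0.0846] turn [ 0.0013 -0.0014  0.0009] w 0.385 F [ 0.2 -0.3 -1.1] 40.0
```

Call:
move_arm(motion=[[[-0.0015, -0.001, 0.02], [0, 0, 0], -1], [[0, 0, 0.025], [0, 0, 0], -1], [[0, 0, 0.02], [0, 0, 0], -1], [[0, 0, 0.01], [0, 0, 0], -1], [[0, 0, 0.006], [0, 0, 0], -1], [[0, 0, 0], [0, 0, 0], -1], [[0, 0, 0], [0, 0, 0], -1], [[0, 0, 0], [0, 0, 0], -1], [[0, 0, 0], [0, 0, 0], -1]])

```text
clock: 7.55
position: [0.5429, -0.3168, 0.0506]
ee_rot: [0.997, -0.075, 0.0, 0.0]
ft_force: [-0.5, 0.2, -0.9]
grip_width: 0.382
grasp_force: 40.1
```

```bash
python3 -c "
from h import *
go([.5435,-.3162,.0487])"
```

```text
clock 7.55 pos [ 0.5429 -0.3168  0.0506] units [ 0.0007 -0.0009  0.0025] turn [ 0.0009 -0.0001  0.0003] w 0.382 F [-0.5  0.2 -0.9] 40.1
```

Call:
move_arm(motion=[[[0, 0, 0.0013], [0, 0, 0], -1], [[0, 0, 0], [0, 0, 0], -1], [[0, 0, 0.0012], [0, 0, 0], -1], [[0, 0, 0], [0, 0, 0], -1], [[0, 0, 0], [0, 0, 0], -1]])

```text
clock: 8.05
position: [0.543, -0.3167, 0.0486]
ee_rot: [0.997, -0.075, -0.0, 0.0]
ft_force: [-0.6, -0.3, 4.7]
grip_width: 0.387
grasp_force: 40.4
```

Floor contact shows as about +5.6 N. Release, then rise.

Call:
move_arm(motion=[[[0, 0, 0], [0, 0, 0], 0.3], [[0, 0, 0], [0, 0, 0], 0.3], [[0, 0, 0], [0, 0, 0], 0.3], [[0, 0, 0], [0, 0, 0], 0.3], [[0, 0, 0], [0, 0, 0], 0.3], [[0, 0, -0.02], [0, 0, 0], 0.3], [[0, 0, -0.05], [0, 0, 0], 0.3], [[0, 0, -0.06], [0, 0, 0], 0.3], [[0, 0, -0.06], [0, 0, 0], 0.3], [[0, 0, 0], [0, 0, 0], 0.3], [[0, 0, 0], [0, 0, 0], 0.3], [[0, 0, 0], [0, 0, 0], 0.3]])

```text
clock: 9.25
position: [0.5423, -0.3164, 0.1902]
ee_rot: [0.997, -0.075, -0.001, -0.0]
ft_force: [-0.4, 0.6, -1.1]
grip_width: 0.648
grasp_force: 0.0
```

```bash
python3 -c "
from h import *
go([.6165,.0895,.190])
c=vision.camera('wrist');cv2.imwrite('pics/w3.png',c['pixels'][:,:,::-1])"
```

```text
clock 9.25 pos [ 0.5423 -0.3164  0.1902] units [ 1.710e-02 -5.498e-01  2.000e-04] turn [0.0001 0.0022 0.0005] w 0.648 F [-0.4  0.6 -1.1] 0.0
```

View pics/w3.png

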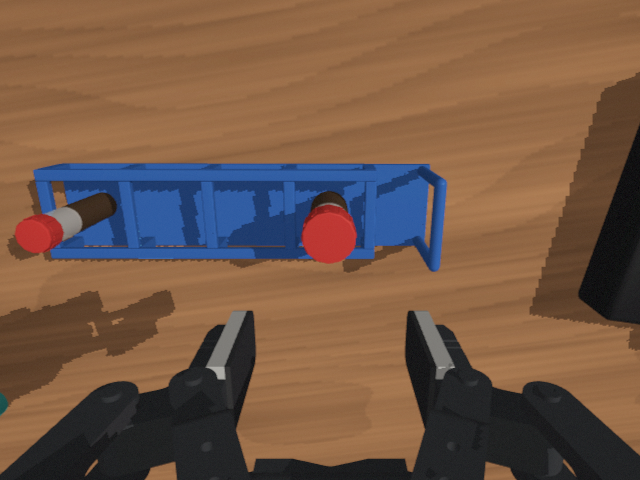

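The short tube stands upright in pocket one (cap at 329,232). Next is the tall tube.

Call:
move_arm(motion=[[[0.0019, -0.061, 0], [0, 0, 0], 0.3], [[0.0019, -0.061, 0], [0, 0, 0], 0.3], [[0.0019, -0.061, 0], [0, 0, 0], 0.3], [[0.0019, -0.061, 0], [0, 0, 0], 0.3], [[0.0019, -0.061, 0], [0, 0, 0], 0.3], [[0.0019, -0.061, 0], [0, 0, 0], 0.3], [[0.0019, -0.061, 0], [0, 0, 0], 0.3], [[0.0019, -0.061, 0], [0, 0, 0], 0.3], [[0.0019, -0.061, 0], [0, 0, 0], 0.3], [[0, 0, 0], [0, 0, 0], 0.3], [[0, 0, 0], [0, 0, 0], 0.3], [[0, 0, 0], [0, 0, 0], 0.3]])

```text
clock: 10.5
position: [0.6166, 0.0873, 0.1896]
ee_rot: [0.997, -0.075, -0.001, 0.001]
ft_force: [-0.6, -0.3, -0.7]
grip_width: 0.646
grasp_force: 0.0
```

Call:
move_arm(motion=[[[0, 0, 0], [0, 0, 0], 0.3], [[0, 0, 0], [0, 0, 0], 0.3]])

```text
clock: 10.7
position: [0.6169, 0.0873, 0.1904]
ee_rot: [0.997, -0.076, -0.0, 0.0]
ft_force: [0.3, -0.6, -0.4]
grip_width: 0.651
grasp_force: 0.0
```

```bash
python3 -c "
from h import *
go([.6165,.0895,.087])
c=vision.camera('wrist');cv2.imwrite('pics/w4.png',c['pixels'][:,:,::-1])
print(proj(c,[.6165,.0895,.12]))
m=redmask(c);cs,_=cv2.findContours(m,cv2.RETR_EXTERNAL,cv2.CHAIN_APPROX_NONE)
for k in cs:
  if cv2.contourArea(k)>500:
    x,y,w,h=cv2.boundingRect(k);p=(x+w/2,y+h-w/2);print((x,y,w,h),p,ray(c,*p,.12))
"
```

```text
clock 10.7 pos [0.6169 0.0873 0.1904] units [-0.0008 -0.0029  0.1378] turn [ 0.0011  0.0011 -0.002 ] w 0.651 F [ 0.3 -0.6 -0.4] 0.0
(np.float64(324.70256208624363), np.float64(260.32237149872145))
(296, 222, 62, 67) (327.0, 258.0) [0.61762813 0.0880744  0.12      ]
(12, 193, 100, 89) (62.0, 232.0) [0.65309028 0.22367572 0.12      ]
```

View pics/w4.png

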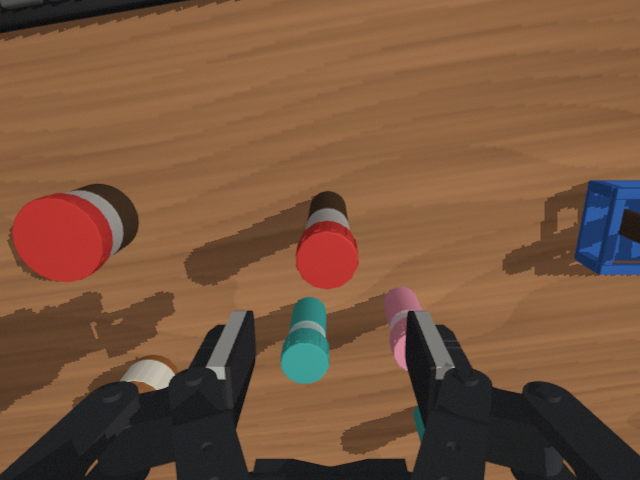

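The tall tube's cap is at (327,258), between the fingers. The turquoise tube (305,360) and pink tube (405,330) are about 90 mm away and below the fingertips.

Call:
move_arm(motion=[[[0, -0.002, 0.05], [0, 0, 0], 0.3], [[0, 0, 0.05], [0, 0, 0], 0.3], [[0, 0, 0.04], [0, 0, 0], 0.3], [[0, 0, 0], [0, 0, 0], 0.3], [[0, 0, 0], [0, 0, 0], 0.3], [[0, 0, 0], [0, 0, 0], 0.3], [[0, 0, 0], [0, 0, 0], 0.3]])

```text
clock: 11.45
position: [0.6182, 0.0903, 0.0876]
ee_rot: [0.997, -0.075, 0.001, -0.0]
ft_force: [-0.2, 0.3, -0.2]
grip_width: 0.651
grasp_force: 0.0
```

Call:
move_arm(motion=[[[0, 0, 0], [0, 0, 0], -1], [[0, 0, 0], [0, 0, 0], -1], [[0, 0, 0], [0, 0, 0], -1], [[0, 0, 0], [0, 0, 0], -1], [[0, 0, 0], [0, 0, 0], -1], [[0, 0, 0], [0, 0, 0], -1], [[0, 0, 0], [0, 0, 0], -1]], newtons=40)

```text
clock: 12.15
position: [0.6178, 0.0901, 0.0866]
ee_rot: [0.997, -0.075, 0.001, 0.0]
ft_force: [0.5, -0.8, 6.5]
grip_width: 0.385
grasp_force: 39.3
```

Call:
move_arm(motion=[[[0, 0, -0.03], [0, 0, 0], -1], [[0, 0, -0.06], [0, 0, 0], -1], [[0, 0, -0.06], [0, 0, 0], -1], [[0, 0, 0], [0, 0, 0], -1], [[0, 0, 0], [0, 0, 0], -1], [[0, 0, 0], [0, 0, 0], -1], [[0, 0, 0], [0, 0, 0], -1]])

```text
clock: 12.85
position: [0.6163, 0.0899, 0.1963]
ee_rot: [0.997, -0.075, -0.002, 0.0]
ft_force: [0.7, 0.5, -0.5]
grip_width: 0.386
grasp_force: 39.8
```

```bash
python3 -c "
from h import *
go([.5525,-.2588,.1977])"
```

```text
clock 12.85 pos [0.6163 0.0899 0.1963] units [-0.0148  0.4725 -0.0013] turn [0.0015 0.0042 0.0005] w 0.386 F [ 0.7  0.5 -0.5] 39.8
```

Call:
move_arm(motion=[[[-0.0018, 0.059, 0], [0, 0, 0], -1], [[-0.0018, 0.059, 0], [0, 0, 0], -1], [[-0.0018, 0.059, 0], [0, 0, 0], -1], [[-0.0018, 0.059, 0], [0, 0, 0], -1], [[-0.0018, 0.059, 0], [0, 0, 0], -1], [[-0.0018, 0.059, 0], [0, 0, 0], -1], [[-0.0018, 0.059, 0], [0, 0, 0], -1], [[-0.0018, 0.059, 0], [0, 0, 0], -1], [[0, 0, 0], [0, 0, 0], -1], [[0, 0, 0], [0, 0, 0], -1], [[0, 0, 0], [0, 0, 0], -1], [[0, 0, 0], [0, 0, 0], -1]])

```text
clock: 14.05
position: [0.554, -0.2565, 0.1978]
ee_rot: [0.997, -0.074, -0.001, -0.0]
ft_force: [0.1, 0.4, -0.2]
grip_width: 0.382
grasp_force: 39.9
```

Call:
move_arm(motion=[[[0, 0, 0], [0, 0, 0], -1], [[0, 0, 0], [0, 0, 0], -1]])

```text
clock: 14.25
position: [0.5539, -0.2575, 0.1982]
ee_rot: [0.997, -0.074, -0.0, 0.0]
ft_force: [0.4, 0.4, -0.8]
grip_width: 0.384
grasp_force: 39.9
```

```bash
python3 -c "
from h import *
go([.5525,-.2588,.0916])
c=vision.camera('wrist');cv2.imwrite('pics/w5.png',c['pixels'][:,:,::-1])"
```

```text
clock 14.25 pos [ 0.5539 -0.2575  0.1982] units [-0.0015  0.0019  0.1421] turn [0.0004 0.0008 0.0019] w 0.384 F [ 0.4  0.4 -0.8] 39.9
```

View pics/w5.png

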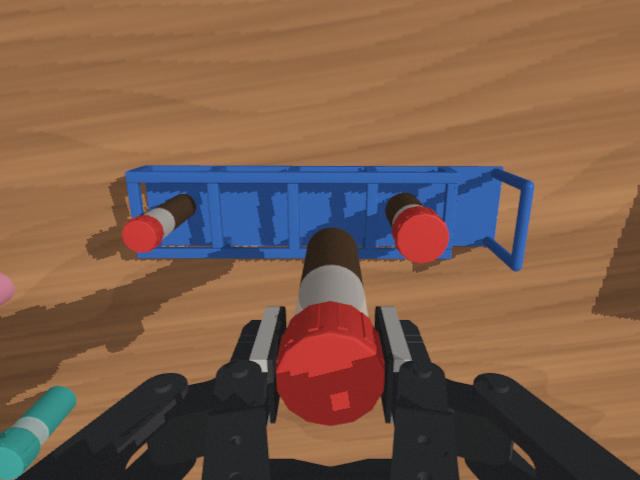

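The tube is held upright and lines up with pocket two (crossbars at u≈298 and 369, tube at u≈332). The short tube in pocket one is standing.

Call:
move_arm(motion=[[[-0.0012, 0.0017, 0.04], [0, 0, 0], -1], [[0, 0, 0.04], [0, 0, 0], -1], [[0, 0, 0.03], [0, 0, 0], -1], [[0, 0, 0.02], [0, 0, 0], -1], [[0, 0, 0.007], [0, 0, 0], -1], [[0, 0, 0], [0, 0, 0], -1], [[0, 0, 0], [0, 0, 0], -1], [[0, 0, 0], [0, 0, 0], -1], [[0, 0, 0], [0, 0, 0], -1]])

```text
clock: 15.2
position: [0.5529, -0.2596, 0.0963]
ee_rot: [0.997, -0.075, 0.0, 0.0]
ft_force: [0.1, 0.8, -0.8]
grip_width: 0.386
grasp_force: 39.9
```

Call:
move_arm(motion=[[[0, 0, 0.0013], [0, 0, 0], -1], [[0, 0, 0], [0, 0, 0], -1], [[0, 0, 0.0012], [0, 0, 0], -1], [[0, 0, 0], [0, 0, 0], -1], [[0, 0, 0], [0, 0, 0], -1]])

```text
clock: 15.7
position: [0.5524, -0.2594, 0.0934]
ee_rot: [0.997, -0.075, -0.0, 0.0]
ft_force: [-0.0, -0.8, -0.6]
grip_width: 0.38
grasp_force: 39.9
```

Call:
move_arm(motion=[[[0, 0, 0.0013], [0, 0, 0], -1], [[0, 0, 0], [0, 0, 0], -1], [[0, 0, 0.0013], [0, 0, 0], -1], [[0, 0, 0], [0, 0, 0], -1], [[0, 0, 0], [0, 0, 0], -1]])

```text
clock: 16.2
position: [0.5525, -0.2595, 0.0916]
ee_rot: [0.997, -0.075, -0.0, 0.0]
ft_force: [-0.6, 0.3, 0.7]
grip_width: 0.383
grasp_force: 40.1
```

Call:
move_arm(motion=[[[0, 0, 0.0008], [0, 0, 0], -1], [[0, 0, 0], [0, 0, 0], -1], [[0, 0, 0], [0, 0, 0], -1]])

```text
clock: 16.5
position: [0.5529, -0.2595, 0.0916]
ee_rot: [0.997, -0.075, 0.0, 0.0]
ft_force: [-0.1, -0.7, 4.9]
grip_width: 0.388
grasp_force: 40.5
```

On the floor. Release and rise.

Call:
move_arm(motion=[[[0, 0, 0], [0, 0, 0], 0.3], [[0, 0, 0], [0, 0, 0], 0.3], [[0, 0, 0], [0, 0, 0], 0.3], [[0, 0, 0], [0, 0, 0], 0.3], [[0, 0, 0], [0, 0, 0], 0.3], [[0, 0, -0.02], [0, 0, 0], 0.3], [[0, 0, -0.05], [0, 0, 0], 0.3], [[0, 0, -0.06], [0, 0, 0], 0.3], [[0, 0, -0.04], [0, 0, 0], 0.3], [[0, 0, 0], [0, 0, 0], 0.3], [[0, 0, 0], [0, 0, 0], 0.3], [[0, 0, 0], [0, 0, 0], 0.3]])

```text
clock: 17.7
position: [0.552, -0.2592, 0.2177]
ee_rot: [0.997, -0.075, -0.001, -0.0]
ft_force: [-0.8, -0.4, 1.4]
grip_width: 0.65
grasp_force: 0.0
```

```bash
python3 -c "
from h import *
go([.5525,-.2588,.22])
c=vision.camera('wrist')['pixels'];s=vision.camera('side')['pixels'][60:300,230:470]
s=cv2.resize(s,(300,300));o=np.zeros((480,800,3),np.uint8);o[:360,:480]=cv2.resize(c,(480,360));o[:300,490:790]=s
cv2.imwrite('pics/f.png',o[:360,:,::-1])"
```

```text
clock 17.7 pos [ 0.552  -0.2592  0.2177] units [ 0.0006 -0.0007 -0.0031] turn [0.     0.0027 0.0004] w 0.65 F [-0.8 -0.4  1.4] 0.0
```

View pics/f.png

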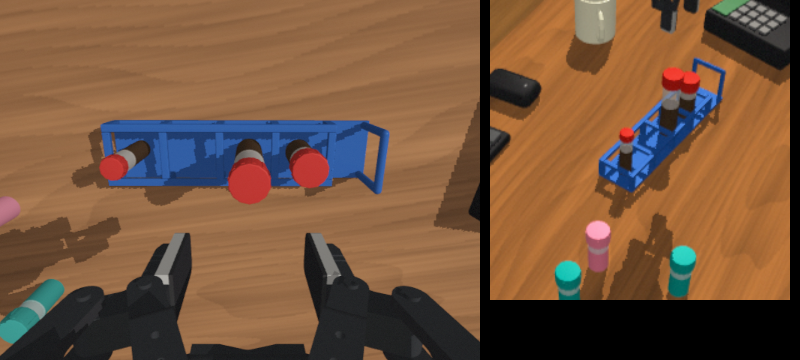

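Both tubes stand upright: the short one in pocket one (308,168) and the tall one in pocket two (249,182). The gripper is clear of them.

```bash
python3 -c "
from workcell import order
print(order.hand_in())"
```

```text
the job is handed in; nothing more can be done
None
```

The short tube is in pocket one and the tall tube in pocket two, loaded in that order; each was lowered to the pocket floor before release, both were standing upright in the last picture, and the job was handed in at about 18 s.

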